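# Put the praline tray away and shut its case

### The job

A wooden tray of pralines has been left sticking out of its low display case. With the fingertips, push the tray along the counter all the way into the case until it rests against the back, then push the case's open door fully shut. Do not lift or tip the tray, and leave everything else on the counter where it stands.

Things in the scene. Friction and masses are not known exactly. Their poses are not given: they have to be found in the camera images.
- case: low dark-wood display case, fixed. Origin on the counter under its middle; x from open front to back, y to its left. Side walls 60 mm high, 12 mm thick, inner faces at y = +-69 mm, from x = -80 (front opening) to +90 mm; back wall (the tray's stop) at x = +85. No floor: the tray slides on the counter. Clear roof (top 64 mm high) over x = +30 to +97 only
- tray: loose open wooden tray of pralines, 150 (x) x 130 (y) x 30 mm high, 0.3 to 0.65 kg, on the counter half in the case, 4 mm of play each side. Origin: centre of its underside; axes run like the case's. Home, its origin is at x = +10 mm of the case and its front face at x = -65, 15 mm inside the opening. It starts 50 to 90 mm out from home
- tray_front (a point): middle of the top edge of the tray's front wall (outer face, 30 mm above the counter); the front wall looks to the case's -x, toward the robot
- door (a joint): the case's door, an upright dark-wood panel 8 mm thick, 6 to 56 mm above the counter, 4 to 156 mm from the hinge line, no handle. Angle, rad: 0 = shut across the front, at a stop; grows as the free edge swings toward the robot and on to the left; 1.57 = square to the front; limit 2.2. Starts at 1.65 to 2.1. Stays where left, moves with under 1 N
- door_hinge (a point): point on the door's vertical hinge line, 31 mm above the counter, at x = -80, y = +78 mm of the case (its left front corner). Its axes turn with the door: the panel runs along its -y; the outer face, the one to push, looks along its -x, 8 mm from the hinge line
- door_push (a point): point on the door's outer face, 115 mm from the hinge line along the panel, at half its height (31 mm): a good place to push. Same axes as door_hinge
- figure: solid chocolate figure, egg-shaped on a foot, 50 mm wide, 70 mm high, standing to the right of the tray; bystander. Origin: centre of the underside
- jar: closed jar, 60 mm wide, 85 mm high, standing to the left of the case's side wall; bystander. Origin: centre of the underside
- giftbox: closed cardboard box 100 x 75 x 35 mm, lying to the right of the case; bystander. Origin: centre of the underside
- bowl: white bowl, 100 mm wide, 45 mm high; bystander. Origin: centre of the underside
- spatula: spatula lying on the counter; bystander. Lies along its own x, handle to -x; origin under its middle
- mould: clear praline mould, an open grid 170 x 110 x 24 mm; bystander. Origin: centre of the underside
- sparetray: another wooden praline tray, 130 x 110 x 30 mm, lying loose on the counter far to the right; bystander, not the one to push. Origin: centre of the underside

How it is judged:
On the way, in this order (a step that is already met when the one before it is completed fails the run):
1. the tray is pushed fully home, within 6 mm of the case's back, while the door is still open (x of tray in the frame of case above 0.004 m and value of joint door above 0.5 rad), for 0.2 s.
2. the door is pushed shut (x of tray in the frame of case above 0.004 m and value of joint door below 0.06 rad), for 0.2 s.
At the end, for the whole second after the job is handed in: The tray lies flat on the counter inside the case, within 6 mm of the back wall, the door is shut to within 0.06 rad (9 mm at its free edge), both are at rest, and no bystander is more than 30 mm from where it stood (all of step 2 and x of tray in the frame of case below 0.016 m and angle between tray's own z axis and vertical below 0.05 rad and height (world z) of tray below 0.005 m and linear speed of tray below 0.01 m/s and velocity of joint door between -0.05 and 0.05 rad/s and distance of each of figure, jar, giftbox, bowl, spatula, mould, sparetray from where it was at the start of the episode below 0.03 m); the robot touches nothing.
It fails at once if the tray is lifted (12 mm or more) or tipped (height (world z) of tray above 0.012 m or angle between tray's own z axis and vertical above 0.15 rad).
It fails at once if another thing on the counter is moved by more than 30 mm, lifted or carried (distance of any of figure, jar, giftbox, bowl, spatula, mould, sparetray from where it was at the start of the episode above 0.03 m).
It also fails if it takes over 48 s, if anything falls off the work surface, if the arm or the gripper's body presses on something with over 40 N, if the wrist force passes 120 N, or if a joint passes its speed limit or range.

### The arm

A 7-joint arm with a two-finger parallel gripper is mounted at the origin on the work surface. World frame = base frame: x ahead of the robot, y to its left, z up, the work surface at z = 0. Lengths are in m, angles in rad, forces in N, time in s.
With the tool pointing down it reaches from about 0.4 to 0.85 m from the base axis. Payload 10.4 kg.
Tool frame: the origin (TCP) lies between the finger pads; the fingertips stand ahead of it and the grasp point (between the pads) lies 5 mm behind it (manip.tip_extent is the z of the fingertips in the tool frame, in m); z points along the fingers, y is the line along which they close (so a half turn about z gives the same grasp; the last joint's range is limited). The gripper opens to 85 mm and grips with 20 to 120 N. Pads are 22 mm wide; open, the fingers measure 114 mm over their backs; the gripper's body (76 mm by 85 mm) begins 54 mm behind the grasp point. The pads swing forward as they close: fully open they stand 13 mm farther back than shut.
Start: joints at [-1.313, 0.332, -0.065, 1.46, 0.022, 1.35, -0.088], TCP at [0.173, 0.601, 0.245] pointing down, gripper open.
Joint ranges: [-2.6, 2.6], [-0.5, 2.12], [-1.47, 1.34], [0.16, 2.42], [-1.27, 4.41], [0.06, 2.06], [-2.6, 2.6]. Speed limits (rad/s): [2.22, 2.22, 2.79, 2.79, 3.14, 3.14, 3.14].

### API

Orientations are given as a unit quaternion [x, y, z, w].
In Python, from workcell import status, viewer, manip gives the robot as it stands.
- The arm moves only by the tool play_rows, never from a script. Its argument "plan" is one flat list of numbers, 7 for each row, row after row: the turn, a rotation vector about the tool's x, y, z in degrees, then the shift along the tool's x, y, z in m, then the opening, from 0 (shut) to 1 (fully open). In form: [ax, ay, az, dx, dy, dz, grip, ax, ay, az, dx, dy, dz, grip, ...]. A call has 1 to 20 rows; each row is the pose to reach, as a shift and turn from the pose commanded when the call began, along the tool's axes at that moment; what a row does not reach only later rows make up. A row lasts 1/8 s, in which the tool goes at most 62.5 mm and 10.7 degrees, less where a joint would pass 70% of its speed; a pose out of reach is approached as far as the arm can. A call with a gripper value outside its range is refused whole. The fingers move at their own pace and stop on an object; "squeeze" is the grip in N (left out, the last holds). Time passes only in rows, so rows that repeat a pose let the fingers close. It gives the time, the measured TCP pose, the force, the opening and the grip force at its end, in the units of the state.
- status.get_obs(): the state, without advancing time (a new reading comes with each control period).
- viewer.camera(name): name is "side" or "top"; returns the picture (400x640x3 uint8, red, green, blue); there is no depth.
- viewer.camera_model(name): a dict with "fx", "fy", "cx", "cy" (pixels), "D" ([k1, k2, p1, p2, k3] as OpenCV has them; the pictures are not rectified), "R" (3x3) and "t" (3): a world point X has camera coordinates R X + t. Camera axes: x right, y down, z forward; pixel columns grow to the right and rows downward; lengths in m; the calibration is good to about 2 mm. A picture is of the moment at which its call begins. camera_model takes no time and is no camera call.
- manip.hand_in(): hands the job in; it is judged then, once.
The state is a dict: "clock": time; "joint_pos": joint angles; "joint_velocities": joint speeds; "tau": joint torques, N m; "position": TCP position; "ee_rot": TCP orientation; "ft_force": force on the tool from outside, world axes, zero at the start; "torque": the same for the moment, N m; "grip_width": opening from 0.0 (shut) to 1.0 (fully open); "grasp_force": force on a finger pad.
Only numpy, scipy, OpenCV 4.12 (cv2) and the standard library are available. Lean on these libraries where they do the work, as an engineer would, in place of code of your own. Each camera call takes 0.05 s, during which the arm holds its last target. There are 200 camera calls.

## Working session

There is one attempt and no reset: what is moved stays moved. The work goes in short steps, Python scripts to look and compute and a tool call to move; the robot and the scene stay as the last step left them, time stands still between calls to the robot, and variables do not carry over. Pictures are saved under pics/ and viewed, at most 10 in all, crops included, and the job is handed in when it is done.

Besides the shell and the picture viewer there is one more tool, called after "Emit:" as name(argument=value, ...), one argument or row to a line, values as JSON. play_rows: Moves the arm, as the interface text tells. Its arguments: {"type":"object","properties":{"plan":{"type":"array","items":{"type":"number"}},"squeeze":{"type":"number"}},"required":["plan"]}

```bash
mkdir -p pics
python3 - <<'E'
from workcell import status, viewer, manip
import cv2
o=status.get_obs();print(o['clock'],o['position'],o['ee_rot'],o['grip_width'],manip.tip_extent)
for n in("top","side"):
    cv2.imwrite(f'pics/{n}0.png',viewer.camera(n)[:,:,::-1])
    m=viewer.camera_model(n);print(m)
E
```

```text
0.0 [0.1731104  0.60017555 0.24453238] [ 1.39932470e-01  9.90160805e-01 -6.92192502e-04 -6.45420138e-05] 1.004382981751048 0.014
{'fx': 487.4462675051904, 'fy': 487.4462675051904, 'cx': 318.3671966893457, 'cy': 197.9994717287504, 'D': array([-0.07510411,  0.        ,  0.        ,  0.        ,  0.        ]), 'R': array([[ 0.02701594, -0.99963055,  0.00298484],
       [-0.99749224, -0.02715331, -0.06535999],
       [ 0.06541689, -0.0012116 , -0.99785729]]), 't': array([-0.05338021,  0.56573593,  1.54236393])}
{'fx': 406.8996924639291, 'fy': 406.8996924639291, 'cx': 321.56092782170987, 'cy': 198.8293521767018, 'D': array([-0.08997876,  0.        ,  0.        ,  0.        ,  0.        ]), 'R': array([[ 0.85544326, -0.51789475, -0.00135841],
       [-0.26914609, -0.44232359, -0.85551752],
       [ 0.44246718,  0.73221231, -0.51777208]]), 't': array([-0.49006244,  0.15638245,  0.98624692])}
```

View pics/top0.png

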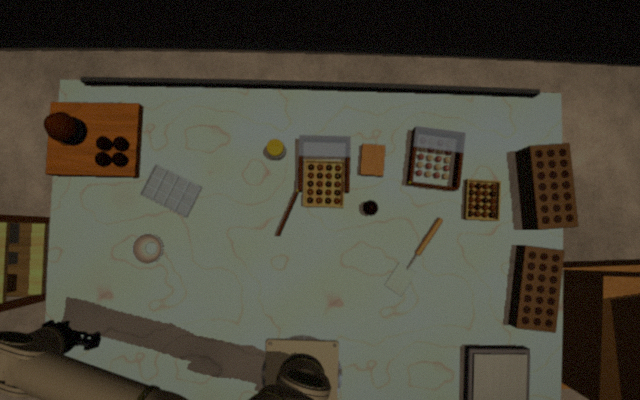

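View pics/side0.png

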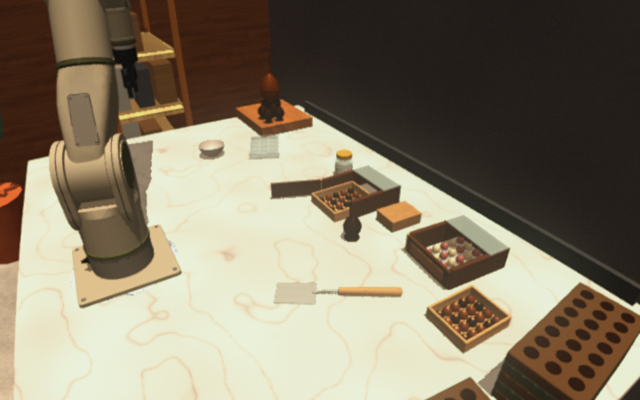

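The top view shows the tray's front edge at about (303..343, 207) and the door running from (296,190) to (278,235). The figure is at (370,208), the jar at (275,148) and the giftbox at (372,160). I'll enlarge this area and measure it.

```bash
cat > h.py <<'E'
import numpy as np, cv2
from workcell import viewer
def ray(n,px,z):
    m=viewer.camera_model(n);K=np.array([[m['fx'],0,m['cx']],[0,m['fy'],m['cy']],[0,0,1]])
    p=cv2.undistortPoints(np.array(px,float).reshape(-1,1,2),K,m['D'])[:,0]
    R=m['R'];c=-R.T@m['t'];d=np.c_[p,np.ones(len(p))]@R
    return c+d*((z-c[2])/d[:,2])[:,None]
E
python3 - <<'E'
import cv2,numpy as np
from h import ray
im=cv2.imread('pics/top0.png')
cv2.imwrite('pics/top0c.png',cv2.resize(im[120:245,262:392],None,fx=4.6,fy=4.6,interpolation=cv2.INTER_CUBIC))
hsv=cv2.cvtColor(im,cv2.COLOR_BGR2HSV)
for p in [(323,206),(304,185),(287,212),(298,175),(325,145),(372,160),(323,189)]: print(p,hsv[p[1],p[0]])
E
```

```text
(323, 206) [ 21 120  91]
(304, 185) [ 21 155  99]
(287, 212) [ 12 179  50]
(298, 175) [ 13 128  50]
(325, 145) [47 19 96]
(372, 160) [ 15 168 108]
(323, 189) [ 19 152 109]
```

View pics/top0c.png

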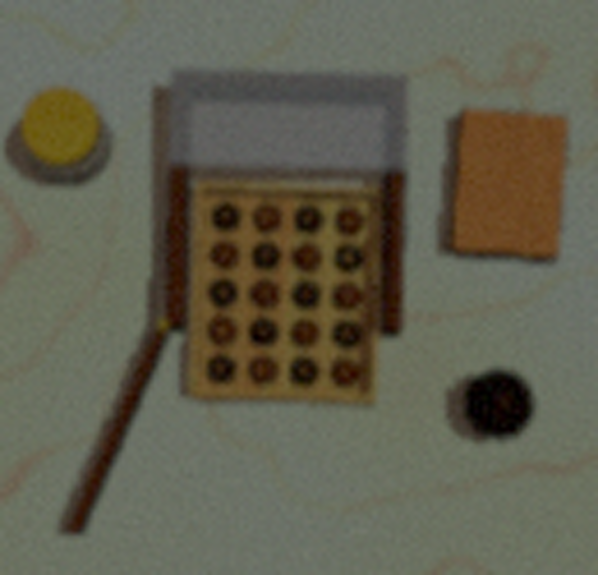

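Run:
```python
import numpy as np
from h import ray
f=lambda P,z: ray('top',[(x/4.6+262-.4,y/4.6+120-.4) for x,y in P],z)[:,:2]
np.set_printoptions(precision=4,suppress=True)
roof=f([(174,70),(407,75)],.064); wl=f([(168,331),(185,331),(384,334),(402,335)],.06)
tr=f([(188,397),(375,404)],.03); dr=f([(163,325),(60,531),(83,533)],.056); fig=f([(498,403)],.04)
print(roof,wl,tr,dr,fig,sep='\n')
d=roof[0]-roof[1];print('yaw roof',np.degrees(np.arctan2(-d[0],d[1])));d=wl[0]-wl[3]
print('yaw walls',np.degrees(np.arctan2(-d[0],d[1])),np.hypot(*d))
a=roof.mean(0)-wl[[0,3]].mean(0);print('yaw axis',np.degrees(np.arctan2(a[1],a[0])),np.hypot(*a))
d=tr[0]-tr[1];print('yaw tray',np.degrees(np.arctan2(-d[0],d[1])),tr.mean(0))
```

```text
[[ 0.7611  0.0268]
 [ 0.7621 -0.1322]]
[[ 0.5827  0.0257]
 [ 0.583   0.0142]
 [ 0.5846 -0.1208]
 [ 0.5843 -0.133 ]]
[[ 0.5397  0.0118]
 [ 0.5384 -0.1174]]
[[0.587  0.0294]
 [0.4453 0.0949]
 [0.4444 0.0793]]
[[ 0.5409 -0.2013]]
yaw roof 0.350829643334614
yaw walls 0.5803524596308351 0.15876688987102874
yaw axis 0.31168057864424636 0.17810332201347026
yaw tray -0.5910626228813892 [ 0.539  -0.0528]
```

Measured: the case front is at x≈0.584 with its centre at y≈-0.053 and yaw≈0.4°. The tray front is at x≈0.539, about 60 mm from home, and the door is at about 2.0 rad. I'll move above the spot in front of the tray.

Emit:
play_rows(
  plan=[0,0,-4,-0.05,-0.054,0.01,0.5,0,0,-8,-0.1,-0.108,0.02,0.5,0,0,-12,-0.15,-0.162,0.03,0.5,0,0,-16.5,-0.2,-0.216,0.04,0.5,0,0,-16.5,-0.235,-0.254,0.05,0.5,0,0,-16.5,-0.27,-0.292,0.06,0.5,0,0,-16.5,-0.305,-0.33,0.07,0.5,0,0,-16.5,-0.34,-0.368,0.08,0.5,0,0,-16.5,-0.375,-0.406,0.085,0.5,0,0,-16.5,-0.41,-0.444,0.09,0.5,0,0,-16.5,-0.44,-0.477,0.095,0.5,0,0,-16.5,-0.465,-0.505,0.095,0.5,0,0,-16.5,-0.485,-0.526,0.095,0.5,0,0,-16.5,-0.495,-0.537,0.095,0.5,0,0,-16.5,-0.495,-0.537,0.095,0.5,0,0,-16.5,-0.495,-0.537,0.095,0.5,0,0,-16.5,-0.495,-0.537,0.095,0.5,0,0,-16.5,-0.495,-0.537,0.095,0.5],
)

```text
clock: 2.35
position: [0.4999, -0.052, 0.1503]
ee_rot: [-0.004, 1.0, 0.0, 0.0]
ft_force: [0.3, 0.3, 0.3]
grip_width: 0.498
grasp_force: 0.0
```

Emit:
play_rows(
  plan=[0,0,0,0,0,0.04,0.5,0,0,0,0,0,0.08,0.5,0,0,0,0,0,0.11,0.5,0,0,0,0,0,0.13,0.5,0,0,0,0,0,0.13,0.5,0,0,0,0,0,0.13,0.5],
)

```text
clock: 3.1
position: [0.5005, -0.0525, 0.0211]
ee_rot: [-0.004, 1.0, 0.0, 0.0]
ft_force: [0.7, 0.6, -0.0]
grip_width: 0.499
grasp_force: 0.0
```

Run:
```python
from workcell import viewer
import cv2,numpy as np
s=viewer.camera('side')[100:280,250:450,::-1];t=viewer.camera('top')[120:245,262:392,::-1]
cv2.imwrite('pics/1.png',np.hstack([cv2.resize(s,(400,360)),cv2.resize(t,(374,360))]))
```

```text
(no output)
```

View pics/1.png

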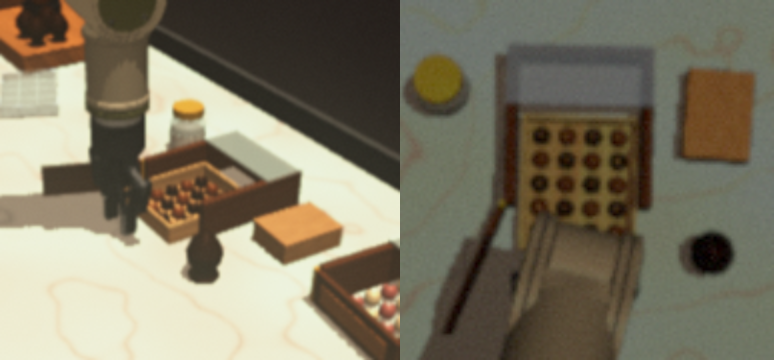

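The picture shows the fingers lowered, straddling the middle of the tray's front wall and clear of the door and the figure. Next I push slowly.

Emit:
play_rows(
  plan=[0,0,0,-0.008,0,0,0.5,0,0,0,-0.016,0,0,0.5,0,0,0,-0.022,0,0,0.5,0,0,0,-0.027,0,0,0.5,0,0,0,-0.032,0,0,0.5,0,0,0,-0.037,0,0,0.5,0,0,0,-0.042,0,0,0.5,0,0,0,-0.047,0,0,0.5,0,0,0,-0.052,0,0,0.5,0,0,0,-0.057,0,0,0.5,0,0,0,-0.062,0,0,0.5,0,0,0,-0.067,0,0,0.5,0,0,0,-0.071,0,0,0.5,0,0,0,-0.075,0,0,0.5,0,0,0,-0.078,0,0,0.5,0,0,0,-0.08,0,0,0.5],
)

```text
clock: 5.2
position: [0.5801, -0.052, 0.0203]
ee_rot: [-0.004, 1.0, 0.0, -0.0]
ft_force: [-3.1, 0.6, -0.2]
grip_width: 0.5
grasp_force: 1.3
```

Steady push of about 3 N, which is sliding friction. I'll advance in small steps until the force rises.

Emit:
play_rows(
  plan=[0,0,0,-0.002,0,0,0.5,0,0,0,-0.004,0,0,0.5,0,0,0,-0.006,0,0,0.5,0,0,0,-0.008,0,0,0.5],
)

```text
clock: 5.7
position: [0.5881, -0.0519, 0.0203]
ee_rot: [-0.004, 1.0, 0.0, -0.0]
ft_force: [-3.3, 0.4, 0.1]
grip_width: 0.501
grasp_force: 1.3
```

Emit:
play_rows(
  plan=[0,0,0,-0.002,0,0,0.5,0,0,0,-0.004,0,0,0.5],
)

```text
clock: 5.95
position: [0.5917, -0.0519, 0.0202]
ee_rot: [-0.004, 1.0, 0.0, -0.001]
ft_force: [-11.6, 0.4, 7.7]
grip_width: 0.503
grasp_force: 5.8
```

The force has risen, so the tray is at the stop. I'll push 1 mm more to confirm, dwell, then back off.

Emit:
play_rows(
  plan=[0,0,0,-0.001,0,0,0.5,0,0,0,-0.001,0,0,0.5,0,0,0,-0.001,0,0,0.5],
)

```text
clock: 6.32
position: [0.5917, -0.0519, 0.0201]
ee_rot: [-0.003, 1.0, 0.0, -0.001]
ft_force: [-10.5, 0.7, 7.6]
grip_width: 0.502
grasp_force: 4.8
```

Emit:
play_rows(
  plan=[0,0,0,0.01,0,0,0.5,0,0,0,0.03,0,0,0.5,0,0,0,0.06,0,0,0.3,0,0,0,0.09,0,0,0,0,0,0,0.09,0,-0.04,0,0,0,0,0.09,0,-0.08,0,0,0,0,0.09,0,-0.11,0,0,0,0,0.09,0,-0.12,0,0,0,0,0.09,0,-0.12,0],
)

```text
clock: 7.45
position: [0.5032, -0.0524, 0.1402]
ee_rot: [-0.004, 1.0, 0.0, 0.001]
ft_force: [-0.7, -0.3, 0.3]
grip_width: 0.002
grasp_force: 0.0
```

Run:
```python
from workcell import viewer
import cv2,numpy as np
s=viewer.camera('side')[100:280,250:450,::-1];t=viewer.camera('top')[120:245,262:392,::-1]
cv2.imwrite('pics/2.png',np.hstack([cv2.resize(s,(400,360)),cv2.resize(t,(374,360))]))
```

```text
(no output)
```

View pics/2.png

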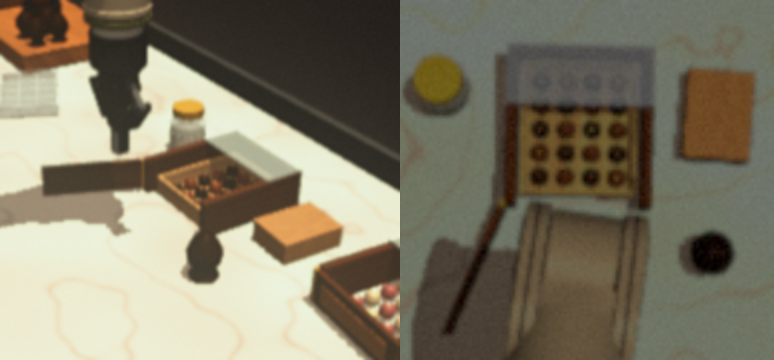

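The tray is in, with its front wall behind the opening, and the door is still open. I'll move to the left of the door's outer face and go down.

Emit:
play_rows(
  plan=[0,0,0,0.002,0.04,0,0,0,0,0,0.005,0.08,0,0,0,0,0,0.008,0.12,0,0,0,0,0,0.008,0.16,0,0,0,0,0,0.008,0.177,0,0,0,0,0,0.008,0.177,0,0,0,0,0,0.008,0.177,0.04,0,0,0,0,0.008,0.177,0.08,0,0,0,0,0.008,0.177,0.11,0,0,0,0,0.008,0.177,0.11,0,0,0,0,0.008,0.177,0.11,0],
)

```text
clock: 8.93
position: [0.4945, 0.1234, 0.0314]
ee_rot: [-0.003, 1.0, 0.0, 0.001]
ft_force: [0.0, 0.9, 0.1]
grip_width: 0.002
grasp_force: 0.0
```

Run:
```python
from workcell import viewer
import cv2,numpy as np
s=viewer.camera('side')[100:280,250:450,::-1];t=viewer.camera('top')[120:245,262:392,::-1]
cv2.imwrite('pics/3.png',np.hstack([cv2.resize(s,(400,360)),cv2.resize(t,(374,360))]))
```

```text
(no output)
```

View pics/3.png

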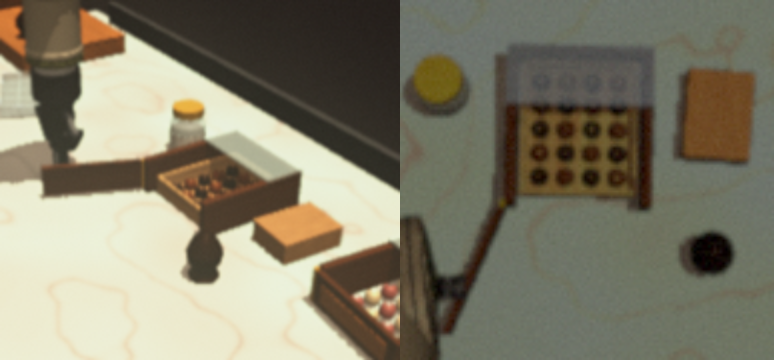

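The fingers are behind the outer face, about 115 mm from the hinge. Now I push along the arc.

Emit:
play_rows(
  plan=[0,0,0,0.002,-0.01,0,0,0,0,0,0.004,-0.021,0,0,0,0,0,0.0065,-0.032,0,0,0,0,0,0.011,-0.04,0,0,0,0,0,0.016,-0.049,0,0,0,0,0,0.02,-0.0575,0,0,0,0,0,0.023,-0.067,0,0,0,0,0,0.025,-0.077,0,0,0,0,0,0.0265,-0.0865,0,0,0,0,0,0.027,-0.096,0,0,0,0,0,0.027,-0.106,0,0,0,0,0,0.0265,-0.1155,0,0,0,0,0,0.024,-0.125,0,0,0,0,0,0.0215,-0.134,0,0,0,0,0,0.0185,-0.1435,0,0,0,0,0,0.014,-0.152,0,0,0,0,0,0.0095,-0.16,0,0,0,0,0,0.0045,-0.1685,0,0,0,0,0,-0.005,-0.18,0,0,0,0,0,-0.016,-0.1895,0,0],
)

```text
clock: 11.52
position: [0.5117, -0.0659, 0.0302]
ee_rot: [-0.004, 1.0, 0.0, -0.0]
ft_force: [-0.8, 0.6, 0.2]
grip_width: -0.003
grasp_force: 0.0
```

Emit:
play_rows(
  plan=[0,0,0,-0.006,-0.004,0,0,0,0,0,-0.012,-0.008,0,0,0,0,0,-0.018,-0.012,0,0,0,0,0,-0.0245,-0.0155,0,0,0,0,0,-0.03,-0.018,0,0,0,0,0,-0.036,-0.02,0,0,0,0,0,-0.041,-0.022,0,0,0,0,0,-0.045,-0.023,0,0,0,0,0,-0.048,-0.024,0,0,0,0,0,-0.05,-0.024,0,0,0,0,0,-0.052,-0.024,0,0],
)

```text
clock: 12.9
position: [0.5633, -0.0886, 0.0303]
ee_rot: [-0.004, 1.0, 0.0, -0.0]
ft_force: [-0.5, -0.2, 0.6]
grip_width: 0.006
grasp_force: 0.0
```

Emit:
play_rows(
  plan=[0,0,0,-0.002,0,0,0,0,0,0,-0.004,0,0,0,0,0,0,-0.005,0,0,0],
)

```text
clock: 13.28
position: [0.5679, -0.0886, 0.0302]
ee_rot: [-0.004, 1.0, 0.0, -0.0]
ft_force: [-4.1, 0.1, 1.6]
grip_width: 0.003
grasp_force: 0.0
```

Now at the stop (4 N). I'll dwell, then withdraw and check.

Emit:
play_rows(
  plan=[0,0,0,-0.001,0,0,0,0,0,0,-0.001,0,0,0,0,0,0,-0.001,0,0,0,0,0,0,0.005,0,0,0,0,0,0,0.03,0,0,0,0,0,0,0.06,0,0,0,0,0,0,0.1,0,-0.04,0,0,0,0,0.1,0,-0.09,0,0,0,0,0.1,0.05,-0.13,0,0,0,0,0.1,0.1,-0.15,0,0,0,0,0.1,0.15,-0.15,0,0,0,0,0.1,0.2,-0.15,0,0,0,0,0.1,0.25,-0.15,0,0,0,0,0.1,0.25,-0.15,0,0,0,0,0.1,0.25,-0.15,0],
)

```text
clock: 15.15
position: [0.4665, 0.1601, 0.1803]
ee_rot: [-0.004, 1.0, -0.0, 0.0]
ft_force: [-0.1, -0.4, 0.9]
grip_width: 0.001
grasp_force: 0.0
```

Run:
```python
from workcell import viewer
import cv2,numpy as np
s=viewer.camera('side')[100:280,250:450,::-1];t=viewer.camera('top')[120:245,262:392,::-1]
cv2.imwrite('pics/4.png',np.hstack([cv2.resize(s,(400,360)),cv2.resize(t,(374,360))]))
```

```text
(no output)
```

View pics/4.png

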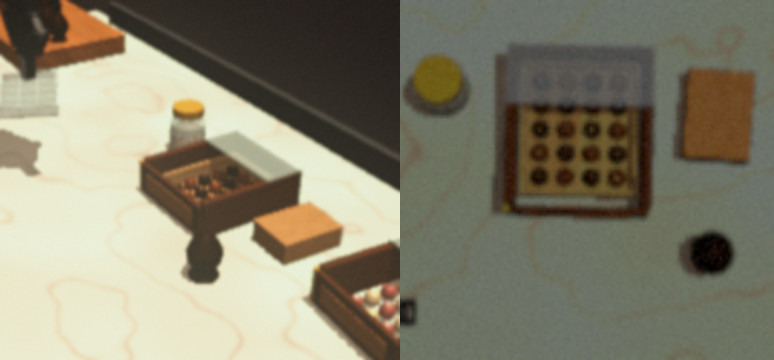

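The door lies flat across the front, the tray is home behind it, and the jar, giftbox and figure haven't moved.

```bash
python3 -c "
from workcell import manip
print(manip.hand_in())"
```

```text
the job is handed in; nothing more can be done
None
```

The job is handed in at about 15 s: the tray is pushed home against the back, the door is shut, and the jar, giftbox and figure stand where they were in the last pictures; the judge's verdict was not shown.

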